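Click the lamp lift up to its running mark

TASK

Bring the projector lamp up to its running height: with a fingertip on the crest of the knurled thumbwheel, roll its top away from the robot, click by click, until the lamp's pointer pin is level with the long mark peg (the third of four from below) and the wheel rests in that detent. It is one or two clicks away at the start; do not turn the wheel on to the detent above. Do not touch the lamp or its carriage, leave the lamp can, lens, fuse holder and screwdriver where they lie, and finish with the hand clear of everything.

Things in the scene. Friction and masses are not known exactly. Their poses are not given: they have to be found in the camera images.
- lift: Dark iron lamp lift, screwed down; place and yaw differ between runs. Origin on the bench surface straight under the wheel's centre; x is the way the wheel's top is to be rolled (at yaw 0 straight away from the robot), y runs along the wheel's axle toward the lamp, z up. Base plate 130 mm (x), y = -57.5 to +227.5 mm, 8 mm thick. Nothing on it is higher than 155 mm (bulb tip at the top detent).
- crest (a point): Top of the knurled steel wheel, 82 mm above the bench, axes as lift. Wheel: radius 40 mm, 32 mm wide along y, axle 42 mm above the bench. A finger pressed down here with a few newtons (5 to 20 N is fine) and drawn along the lift's +x carries the rim by friction; one click is 21 mm of rim travel. Fixed cheeks (see cheek) cover its sides, so it cannot be pinched.
- pointer_tip (a point): Free end of the brass pointer pin on the lamp carriage (6 mm thick; points along the lift's +y from y = 145 to 171 mm). It rises 12 mm for each click: 58, 70, 82 and 94 mm above the bench at the four detents.
- long_mark (a point): Free end, toward the lamp, of the long brass mark peg on the mark post (6 mm thick, 30 mm long along y, 82 mm above the bench). The other three pegs are 12 mm long, at 58, 70 and 94 mm.
- lamp: Lamp carriage: brass block 34 x 44 x 14 mm with cream porcelain socket and small glass bulb, riding the lead screw at y = 125 mm of the lift. Origin at the block's centre, 58 mm above the bench at the lowest detent; the bulb's tip is 60 mm above the origin. Geared to the wheel. Not to be touched.
- lamp_can: Loose tin lamp can, upright, 67 mm across, 88 mm high; origin under its centre. Leave alone.
- lens: Loose condenser lens lying in its brass ring, convex side up, 72 mm across, 25 mm high; origin under its centre. Leave alone.
- fuse_holder: Loose cream porcelain fuse holder, 62 x 34 mm, 32 mm high; origin under its centre. Leave alone.
- screwdriver: Loose screwdriver with a walnut handle, 200 mm long and 26 mm high, lying along its x axis, blade to +x; origin under its middle. Leave alone.
- wheel (a joint): Turn of the knurled wheel, rad; grows as its top rolls along the lift's +x. Detents every 0.524 rad (30 degrees): 0, 0.524, 1.047 (wanted: pointer level with the long mark), 1.571. Starts at rest in the first or second. Turning takes up to about 0.1 N m (2.5 N at the rim), most a quarter of the way; past halfway it snaps on to the next detent by itself, let go before that it snaps back.
- cheek (a point): Top of the fixed cheek on the lamp side of the wheel, 76 mm above the bench, 6 mm below the crest. Two alike cheeks, at y = 17 to 37 mm and -37 to -17 mm of the lift: round humps of 34 mm radius about the axle, on blocks x = -50 to +50 mm, 50 mm high.
- post_top (a point): Top of the mark post, 118 mm above the bench, at y = 212 mm of the lift; 14 x 10 mm across. Between wheel and lamp, at y = 77 to 89 mm, stands the 63 mm high gear housing.

How it is judged:
At the end, for the whole second after the job is handed in: the wheel rests in its third detent (1.047 rad within 0.08 rad, still) and the lamp's pointer is level with the long mark within 3 mm (value of joint wheel between 0.967 and 1.127 rad and velocity of joint wheel between -0.1 and 0.1 rad/s and z of pointer_tip in the frame of long_mark between -0.003 and 0.003 m); the robot touches nothing.
It fails at once if the wheel is turned over into the detent above (value of joint wheel above 1.36 rad).
It fails at once if the robot touches the lamp or its carriage (contact force between any of the fingers, the arm and lamp above 0.5 N).
It fails at once if a bystander is moved or lifted (distance of any of lamp_can, lens, fuse_holder, screwdriver from where it was at the start of the episode above 0.015 m).
It also fails if it takes over 45 s, if anything falls off the work surface, if the arm or the gripper's body presses on something with over 40 N, if the wrist force passes 120 N, or if a joint passes its speed limit or range.

ROBOT

A 6-joint arm with a two-finger parallel gripper is mounted at the origin on the work surface. World frame = base frame: x ahead of the robot, y to its left, z up, the work surface at z = 0. Lengths are in m, angles in rad, forces in N, time in s.
With the tool pointing down it reaches from about 0.425 to 1.125 m from the base axis. Payload 14.9 kg.
Tool frame: the origin (TCP) lies on the centre line of the jaws, within the pads' length; the fingertips stand 22 mm ahead of it and the grasp point (between the pads) lies 3 mm ahead of it; z points along the fingers, y is the line along which they close (so a half turn about z gives the same grasp; the last joint's range is limited). The gripper opens to 91 mm and grips with 3 to 60 N. Pads are 32 mm wide; open, the fingers measure 118 mm over their backs; the gripper's body (76 mm by 178 mm) begins 60 mm behind the grasp point.
Start: joints at [-1.27, 0.379, 1.734, -0, 1.028, -0.033], TCP at [0.229, -0.661, 0.236] pointing down, gripper open.
Joint ranges: [-2.77, 2.77], [-0.74, 2.19], [0, 2.66], [-1.06, 4.2], [0.31, 2.87], [-3.08, 3.08]. Speed limits (rad/s): [1.89, 1.89, 2.39, 3.14, 3.14, 3.14].

INTERFACE

Orientations are given as a rotation vector (axis times angle).
In Python, from rig import readout, snapshot, camera_model, ticket gives the robot as it stands.
- The arm moves only by the shell command python3 -m pendant 'ROWS' [FORCE]. ROWS is JSON, one flat list of numbers, 7 for each row, row after row: the shift along the tool's x, y, z each as a share of 0.4 m, from -1 to 1, then the turn, a rotation vector about the tool's x, y, z each as a share of pi/4 rad, from -1 to 1, then the finger opening in mm, from 0 to 91.2. A call has 1 to 20 rows; each row is the pose to reach, as a shift and turn from the pose commanded when the call began, along the tool's axes at that moment; what a row does not reach only later rows make up. A row lasts 1/12 s, in which the tool goes at most 41.7 mm and 7.16 degrees, less where a joint would pass 70% of its speed; a pose out of reach is approached as far as the arm can. A call with a number of a shift or a turn outside -1 to 1 is refused whole. A call with a gripper value outside its range is refused whole. The fingers move at their own pace and stop on an object; FORCE is the grip in N (left out, the last holds). Time passes only in rows, so rows that repeat a pose let the fingers close. It gives the time, the measured TCP pose, the force, the opening and the grip force at its end, in the units of the state.
- readout.get_state(): the state, without advancing time (a new reading comes with each control period).
- snapshot(name): name is "scene" or "top"; returns the picture (384x512x3 uint8, red, green, blue); there is no depth.
- camera_model(name): a dict with "camera_matrix" (3x3 intrinsics, pixels), "dist" ([k1, k2, p1, p2, k3] as OpenCV has them; the pictures are not rectified), "world_to_cam" (4x4, takes a point from world to camera coordinates). Camera axes: x right, y down, z forward; pixel columns grow to the right and rows downward; lengths in m; the calibration is good to about 2 mm. A picture is of the moment at which its call begins. camera_model takes no time and is no camera call.
- ticket.finish_job(): hands the job in; it is judged then, once.
The state is a dict: "time": time; "qpos": joint angles; "qd": joint speeds; "tau": joint torques, N m; "tool_pos": TCP position; "orientation": TCP orientation; "force": force on the tool from outside, world axes, zero at the start; "ft_torque": the same for the moment, N m; "opening": finger opening in m; "gripper_force": force on a finger pad.
Only numpy, scipy, OpenCV 4.12 (cv2) and the standard library are available. Lean on these libraries where they do the work, as an engineer would, in place of code of your own. Each camera call takes 0.05 s, during which the arm holds its last target. There are 200 camera calls.

## Working session

There is one attempt and no reset: what is moved stays moved. The work goes in short steps, Python scripts to look and compute and a shell command to move; the robot and the scene stay as the last step left them, time stands still between calls to the robot, and variables do not carry over. Pictures are saved under pics/ and viewed, at most 10 in all, crops included, and the job is handed in when it is done.

```bash
mkdir -p pics
python3 - <<'E'
from rig import readout,snapshot,camera_model
import cv2
for n in("scene","top"):
    cv2.imwrite(f"pics/{n}0.png",cv2.resize(snapshot(n)[:,:,::-1],None,fx=1.5,fy=1.5,interpolation=cv2.INTER_CUBIC)); m=camera_model(n);print(m)
print(readout.get_state())
E
```

```text
{'camera_matrix': array([[452.87284908,   0.        , 253.86177347],
       [  0.        , 452.87284908, 191.97048663],
       [  0.        ,   0.        ,   1.        ]]), 'dist': array([-0.12690621,  0.        ,  0.        ,  0.        ,  0.        ]), 'world_to_cam': array([[ 8.78799219e-01,  4.77191111e-01, -7.58586226e-04,
        -5.37832823e-01],
       [ 2.73107760e-01, -5.04259899e-01, -8.19227750e-01,
        -6.11261787e-02],
       [-3.91310725e-01,  7.19729531e-01, -5.73467801e-01,
         1.15378609e+00],
       [ 0.00000000e+00,  0.00000000e+00,  0.00000000e+00,
         1.00000000e+00]])}
{'camera_matrix': array([[378.86082286,   0.        , 257.42178874],
       [  0.        , 378.86082286, 187.33075021],
       [  0.        ,   0.        ,   1.        ]]), 'dist': array([-0.11653721,  0.        ,  0.        ,  0.        ,  0.        ]), 'world_to_cam': array([[ 0.01927725, -0.99927203,  0.03292117,  0.00332488],
       [-0.9940009 , -0.02270038, -0.10699023,  0.6253742 ],
       [ 0.10765966, -0.03066119, -0.99371489,  0.87457176],
       [ 0.        ,  0.        ,  0.        ,  1.        ]])}
{'time': 0.1, 'qpos': array([-1.27030323e+00,  3.79374251e-01,  1.73470026e+00,  3.74951977e-05,
        1.02849070e+00, -3.32916149e-02]), 'qd': array([ 0.0013116 , -0.00091495, -0.00025464, -0.0001115 ,  0.00131838,
        0.00076517]), 'tau': array([ 2.53444261e-03, -7.65036607e+01, -4.35291660e+01,  6.52323780e-02,
        3.98395420e-02, -1.18327824e-05]), 'tool_pos': array([ 0.22924753, -0.66105731,  0.23535211]), 'orientation': array([-3.09699296e+00, -5.21686429e-01,  1.53464034e-04]), 'force': array([-0.2872712 , -0.08692186, -0.31037938]), 'ft_torque': array([-0.01262051,  0.01693362, -0.03392534]), 'gripper_force': 0.0, 'opening': 0.09125241559473293}
```

View pics/scene0.png

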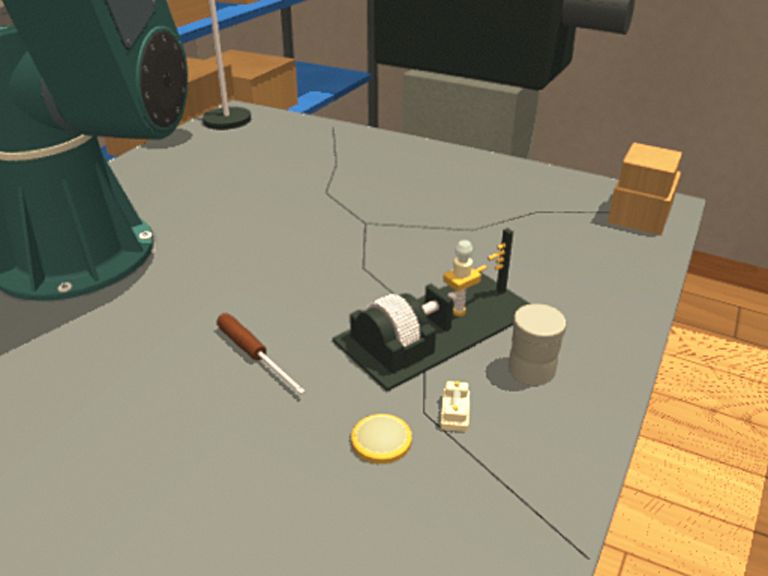

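View pics/top0.png

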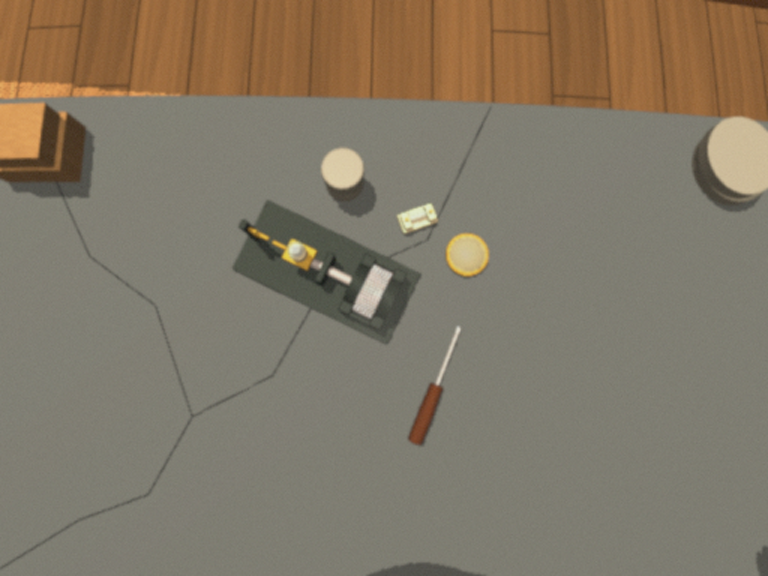

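The scene view has the wheel at (400,320)/1.5, the lamp at (463,270)/1.5 and the pegs near (500,255)/1.5. In the top view the wheel is at (372,291)/1.5 and the plate corners are at about (268,201), (420,270), (387,343) and (235,268), all /1.5. Yaw is about -24°.

```bash
cat > h.py <<'E'
import numpy as np,cv2
from rig import camera_model,snapshot,readout
M={n:camera_model(n) for n in("scene","top")}
def ray(n,p):
    m=M[n];q=cv2.undistortPoints(np.array([[p]],float),m["camera_matrix"],m["dist"])[0,0]
    T=m["world_to_cam"];R=T[:3,:3];d=R.T@np.r_[q,1];return -R.T@T[:3,3],d/np.linalg.norm(d)
def plane(n,p,z):
    o,d=ray(n,p);return o+d*(z-o[2])/d[2]
def tri(a,b):
    o1,d1=ray("scene",a);o2,d2=ray("top",b)
    s=np.linalg.lstsq(np.c_[d1,-d2],o2-o1,rcond=None)[0];x=o1+s[0]*d1;y=o2+s[1]*d2
    return (x+y)/2,np.linalg.norm(x-y)
def proj(n,P):
    m=M[n];T=m["world_to_cam"];return cv2.projectPoints(np.array(P,float).reshape(-1,1,3),cv2.Rodrigues(T[:3,:3])[0],T[:3,3],m["camera_matrix"],m["dist"])[0][:,0]
E
python3 - <<'E'
from h import *
I={n:snapshot(n) for n in M}
# plate: dark mask in top
g=I["top"].max(2);m=np.zeros_like(g);m[125:235,150:285]=(g[125:235,150:285]<62)
m=cv2.morphologyEx(m,cv2.MORPH_CLOSE,np.ones((15,15)));m=cv2.morphologyEx(m,cv2.MORPH_OPEN,np.ones((7,7)))
c=max(cv2.findContours(m,0,2)[0],key=cv2.contourArea);r=cv2.minAreaRect(c);b=cv2.boxPoints(r)
P=np.array([plane("top",p,.008) for p in b]);print(b.round(1),P.round(4),[np.linalg.norm(P[i]-P[i-1]).round(4) for i in range(4)])
# wheel masks: bright greyish
res={}
for n,(x0,y0,x1,y1) in {"scene":(235,185,285,240),"top":(225,170,270,215)}.items():
    im=I[n].astype(int);w=np.zeros(g.shape,np.uint8)
    w[y0:y1,x0:x1]=((im.min(2)>105)[y0:y1,x0:x1])
    k=cv2.connectedComponentsWithStats(cv2.morphologyEx(w,cv2.MORPH_OPEN,np.ones((5,5))));i=1+np.argmax(k[2][1:,4])
    q=np.argwhere(k[1]==i)[:,::-1].astype(np.float32);R=cv2.minAreaRect(q);print(n,k[2][i],k[3][i],R,cv2.boxPoints(R).round(1).tolist())
    res[n]=R
    if n=="top":
        B=np.array([plane(n,p,.078) for p in cv2.boxPoints(R)]);print(B.round(4),plane(n,R[0],.082))
a=cv2.resize(I["scene"][140:250,215:355,::-1],None,fx=5,fy=5,interpolation=cv2.INTER_CUBIC);cv2.imwrite("pics/c1.png",a)
a=cv2.resize(I["top"][125:235,150:290,::-1],None,fx=5,fy=5,interpolation=cv2.INTER_CUBIC);cv2.imwrite("pics/c2.png",a)
E
```

```text
[[204. 176.]
 [235. 176.]
 [235. 200.]
 [204. 200.]] [[0.653  0.1481 0.008 ]
 [0.6548 0.0716 0.008 ]
 [0.5954 0.0701 0.008 ]
 [0.5937 0.146  0.008 ]] [np.float64(0.0593), np.float64(0.0765), np.float64(0.0594), np.float64(0.076)]
scene [ 235  185   50   45 1246] [260.73836276 200.85874799] ((259.5, 207.0), (44.0, 49.0), 90.0) [[235.0, 185.0], [284.0, 185.0], [284.0, 229.0], [235.0, 229.0]]
top [236 177  25  34 498] [247.68072289 193.63654618] ((247.6000213623047, 193.80001831054688), (15.20526123046875, 33.98823165893555), 26.56505012512207) [[233.1999969482422, 205.60000610351562], [248.39999389648438, 175.1999969482422], [262.0, 182.0], [246.8000030517578, 212.39999389648438]]
[[0.5775 0.0719 0.078 ]
 [0.6477 0.039  0.078 ]
 [0.6328 0.0076 0.078 ]
 [0.5628 0.0408 0.078 ]] [0.60468739 0.03992901 0.082     ]
```

View pics/c1.png

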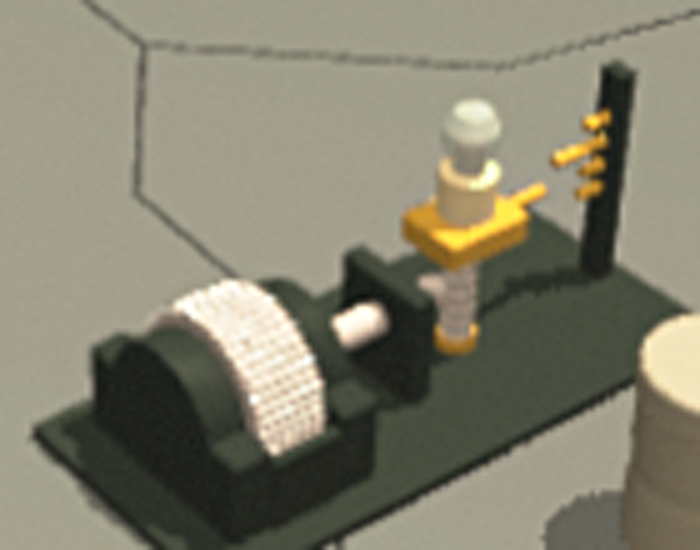

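View pics/c2.png

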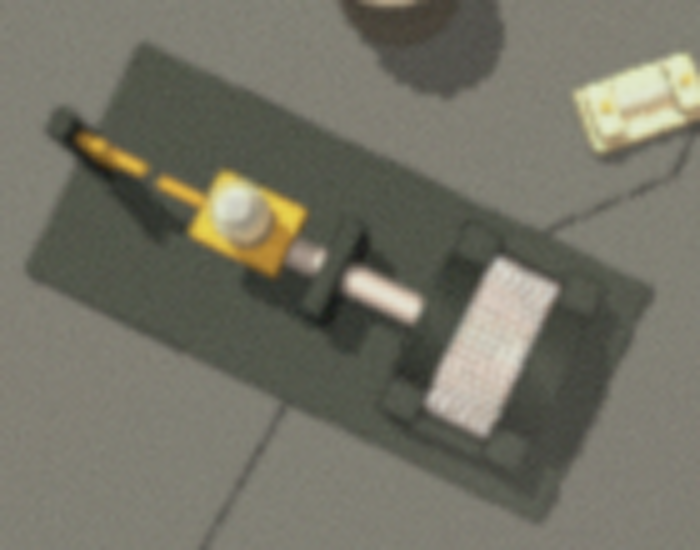

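Crop 1 puts the long mark tip at (555,158) and the pointer tip at (543,189). Crop 2 puts them at (148,170) and (160,182), with plate corners at (143,45), (652,290), (545,522) and (30,270). I'll triangulate these next.

Run:
```python
from h import *
s=lambda x,y:(x/5+215-.4,y/5+140-.4); t=lambda x,y:(x/5+150-.4,y/5+125-.4)
K=np.array([plane("top",t(*p),.008) for p in((143,45),(652,290),(545,522),(30,270))])
print("plate sides",[np.linalg.norm(K[i]-K[i-1]).round(4) for i in range(4)])
ey=(K[0]-K[1])+(K[3]-K[2]);ey/=np.linalg.norm(ey);ex=np.array([ey[1],-ey[0],0]);yaw=np.arctan2(ex[1],ex[0])
O=K.mean(0)-ey*.085;print("yaw",yaw,np.degrees(yaw),"origin",O)
for n,a,b in(("long",(555,158),(148,170)),("ptr",(543,189),(160,182)),("post",(618,70),(63,120)),("bulb",(473,108),(240,205)),("blockcornL",(405,215),(228,172)),("cheekblk",(95,345),(405,393))):
    P,e=tri(s(*a),t(*b));d=P-O;print(n,P.round(4),"err",e.round(4),"lift",(d@ex).round(4),(d@ey).round(4))
# pixel prediction of crest region and pointer at each detent in scene crop
R=np.array([ex,ey,[0,0,1]]).T;O0=O*[1,1,0]
f=lambda n,p:((proj(n,[O0+R@np.array(p)])[0]+.4-((215,140) if n=="scene" else (150,125)))*5).round(0)
for z in(.058,.070,.082,.094):print(z,f("scene",(0,.171,z)),f("top",(0,.171,z)))
for y in(-.016,.016):print("crest",f("scene",(0,y,.082)),f("top",(0,y,.082)))
print("long",f("scene",(0,.177,.082)))
st=readout.get_state();from scipy.spatial.transform import Rotation as Ro
print(Ro.from_rotvec(st["orientation"]).as_matrix().round(4))
# wheel axis yaw from wheel mask: long side
g=snapshot("top");im=g.astype(int);w=np.zeros(g.shape[:2],np.uint8);w[170:215,230:268]=(im.min(2)>105)[170:215,230:268]
w=cv2.morphologyEx(w,cv2.MORPH_OPEN,np.ones((5,5)));q=np.argwhere(w)[:,::-1].astype(float)
C=plane("top",q.mean(0),.078);print("wheel centroid at .078",C,"lift",(C-O)@ex,(C-O)@ey)
```

```text
plate sides [np.float64(0.1256), np.float64(0.2824), np.float64(0.1259), np.float64(0.2827)]
yaw -0.4304867385690018 -24.66507325635544 origin [0.60686167 0.03660358 0.008     ]
long [0.6815 0.1975 0.086 ] err 0.001 lift 0.0007 0.1774
ptr [0.6787 0.1944 0.0708] err 0.0008 lift -0.0006 0.1733
post [0.6964 0.2298 0.118 ] err 0.0009 lift 0.0007 0.213
bulb [0.6595 0.1494 0.1303] err 0.0017 lift 0.0007 0.1244
blockcornL [0.6596 0.1479 0.0845] err 0.0494 lift 0.0015 0.1231
cheekblk [0.5618 0.0629 0.0355] err 0.0579 lift -0.052 0.0051
0.058 [537. 216.] [169. 187.]
0.07 [539. 193.] [165. 183.]
0.082 [541. 170.] [161. 178.]
0.094 [544. 146.] [156. 173.]
crest [197. 324.] [529. 357.]
crest [261. 296.] [466. 326.]
long [551. 165.]
[[ 9.448e-01  3.276e-01 -2.000e-04]
 [ 3.276e-01 -9.448e-01  7.000e-04]
 [ 1.000e-04 -7.000e-04 -1.000e+00]]
wheel centroid at .078 [0.60545451 0.03965885 0.078     ] lift -0.0025537770294149446 0.002189282315850894
```

The pointer is at z≈70.8 mm and the bulb tip at 130.3 mm, so the wheel is in the second detent and one click remains. The lift origin is about (0.607, 0.037) with yaw -24.7°, and the checks on plate size, post and pegs agree. I'll move over with the fingers closed and tool y along lift +x.

```bash
python3 -m pendant '[0.725,-0.677,0,0,0,-0.513,0, 0.725,-0.677,0,0,0,-0.513,0, 0.725,-0.677,0,0,0,-0.513,0, 0.725,-0.677,0,0,0,-0.513,0, 0.725,-0.677,0,0,0,-0.513,0, 0.725,-0.677,0,0,0,-0.513,0, 0.725,-0.677,0,0,0,-0.513,0, 0.725,-0.677,0,0,0,-0.513,0, 0.725,-0.677,0,0,0,-0.513,0, 0.725,-0.677,0,0,0,-0.513,0, 0.725,-0.677,0,0,0,-0.513,0, 0.725,-0.677,0,0,0,-0.513,0, 0.725,-0.677,0,0,0,-0.513,0, 0.725,-0.677,0,0,0,-0.513,0]'
cat > s.py <<'E'
from h import *
from scipy.spatial.transform import Rotation as Ro
import sys
st=readout.get_state();R=Ro.from_rotvec(st["orientation"]).as_matrix();T=np.array([.600,.041,float(sys.argv[1])])
print(st["time"],st["tool_pos"].round(4),st["force"].round(2),st["opening"],R.round(3).tolist(),"shift share",(R.T@(T-st["tool_pos"])/.4).round(4))
yaw=np.radians(65.3);G=np.array([[np.cos(yaw),np.sin(yaw),0],[np.sin(yaw),-np.cos(yaw),0],[0,0,-1]])
print("turn share",(Ro.from_matrix(R.T@G).as_rotvec()/(np.pi/4)).round(4))
E
python3 s.py 0.20
```

```text
time: 1.42
tool_pos: [0.4143, -0.3113, 0.236]
orientation: [2.931, 1.13, -0.0]
force: [0.8, -0.4, 0.3]
opening: 0.0011
gripper_force: 0.0
1.4167 [ 0.4143 -0.3113  0.236 ] [ 0.79 -0.44  0.26] 0.0011313467371980661 [[0.741, 0.671, 0.0], [0.671, -0.741, -0.0], [-0.0, 0.0, -1.0]] shift share [ 0.9353 -0.3413  0.0898]
turn share [ 1.000e-04  1.000e-04 -5.142e-01]
```

```bash
python3 -m pendant '[0.935,-0.341,0,0,0,-0.514,0, 0.935,-0.341,0,0,0,-0.514,0, 0.935,-0.341,0,0,0,-0.514,0, 0.935,-0.341,0,0,0,-0.514,0, 0.935,-0.341,0,0,0,-0.514,0, 0.935,-0.341,0,0,0,-0.514,0, 0.935,-0.341,0,0,0,-0.514,0, 0.935,-0.341,0,0,0,-0.514,0, 0.935,-0.341,0,0,0,-0.514,0, 0.935,-0.341,0,0,0,-0.514,0, 0.935,-0.341,0.09,0,0,-0.514,0, 0.935,-0.341,0.09,0,0,-0.514,0, 0.935,-0.341,0.09,0,0,-0.514,0, 0.935,-0.341,0.09,0,0,-0.514,0, 0.935,-0.341,0.09,0,0,-0.514,0, 0.935,-0.341,0.09,0,0,-0.514,0]'
python3 s.py 0.112
python3 - <<'E'
from h import *
a=snapshot("scene")[110:270,195:375,::-1];b=snapshot("top")[105:265,150:330,::-1]
cv2.imwrite("pics/d1.png",cv2.resize(np.hstack([a,b]),(798,355),interpolation=cv2.INTER_CUBIC))
E
```

```text
time: 2.75
tool_pos: [0.6005, 0.041, 0.2013]
orientation: [2.645, 1.694, 0.002]
force: [1.0, -0.3, 0.0]
opening: 0.0002
gripper_force: 0.0
2.75 [0.6005 0.041  0.2013] [ 1.02 -0.27  0.  ] 0.00023590857588687603 [[0.418, 0.908, 0.002], [0.908, -0.418, 0.0], [0.001, 0.002, -1.0]] shift share [-0.0006 -0.0015  0.2232]
turn share [ 0.0019 -0.0009 -0.0006]
```

View pics/d1.png

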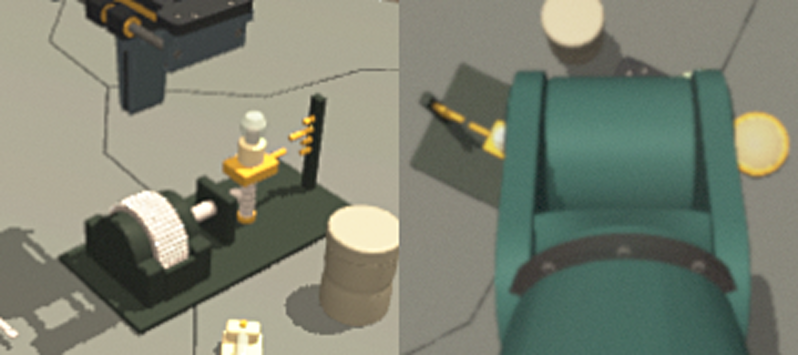

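The closed fingers hang above the wheel at about (140,105), the lamp is clear, and in the top view the arm hides the wheel. I'll descend now.

```bash
python3 -m pendant '[0,0,0.1,0,0,0,0, 0,0,0.18,0,0,0,0, 0,0,0.22,0,0,0,0, 0,0,0.225,0,0,0,0, 0,0,0.23,0,0,0,0, 0,0,0.23,0,0,0,0, 0,0,0.23,0,0,0,0, 0,0,0.23,0,0,0,0]'; python3 s.py 0.104
```

```text
time: 3.52
tool_pos: [0.6008, 0.0418, 0.1094]
orientation: [2.644, 1.695, 0.003]
force: [0.7, -0.6, -0.0]
opening: 0.0002
gripper_force: 0.0
3.5167 [0.6008 0.0418 0.1094] [ 0.7  -0.59 -0.01] 0.00024190895540438916 [[0.417, 0.909, 0.002], [0.909, -0.417, 0.0], [0.001, 0.002, -1.0]] shift share [-0.0027 -0.001   0.0135]
turn share [ 0.0024 -0.0012  0.0008]
```

```bash
python3 -m pendant '[0,0,0.006,0,0,0,0, 0,0,0.0125,0,0,0,0, 0,0,0.0125,0,0,0,0, 0,0,0.0125,0,0,0,0]'
```

```text
time: 3.85
tool_pos: [0.601, 0.0417, 0.1041]
orientation: [2.643, 1.695, 0.003]
force: [-1.8, -1.6, 12.4]
opening: 0.0005
gripper_force: 6.2
```

```bash
python3 -m pendant '[0,0,0.0025,0,0,0,0, 0,0,0.0025,0,0,0,0, 0,0,0.0025,0,0,0,0]'
```

```text
time: 4.1
tool_pos: [0.6018, 0.0414, 0.104]
orientation: [2.642, 1.695, 0.004]
force: [-3.4, -4.3, 24.2]
opening: 0.0006
gripper_force: 11.6
```

Contact comes at tip z≈82 mm, as expected. I'll ease off to about 15 N and draw in small steps.

```bash
python3 -m pendant '[0,0,-0.002,0,0,0,0, 0,0.004,-0.002,0,0,0,0, 0,0.008,-0.002,0,0,0,0, 0,0.012,-0.002,0,0,0,0, 0,0.016,-0.002,0,0,0,0, 0,0.016,-0.002,0,0,0,0]'
```

```text
time: 4.6
tool_pos: [0.607, 0.0389, 0.1041]
orientation: [2.644, 1.695, 0.002]
force: [-3.0, -1.9, 17.3]
opening: 0.0004
gripper_force: 8.4
```

```bash
python3 -m pendant '[0,0.005,0,0,0,0,0, 0,0.010,0,0,0,0,0, 0,0.015,0,0,0,0,0, 0,0.020,0,0,0,0,0, 0,0.025,0,0,0,0,0, 0,0.029,0,0,0,0,0, 0,0.029,0,0,0,0,0]'
python3 - <<'E'
from h import *
a=snapshot("scene")[130:250,215:375,::-1]
cv2.imwrite("pics/e1.png",cv2.resize(a,(800,600),interpolation=cv2.INTER_CUBIC))
E
```

```text
time: 5.18
tool_pos: [0.6176, 0.034, 0.1036]
orientation: [2.643, 1.695, 0.003]
force: [0.9, -2.5, 7.0]
opening: 0.0006
gripper_force: 3.7
```

View pics/e1.png

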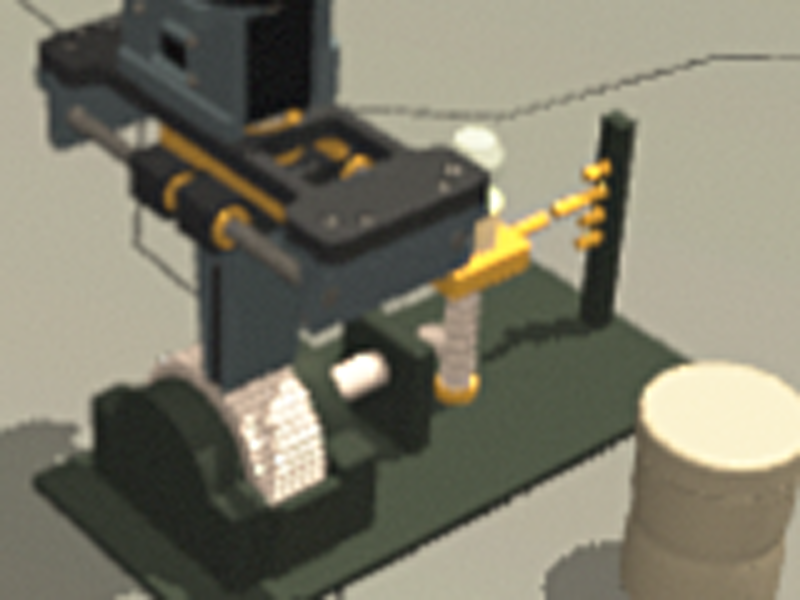

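The pointer tip at (548,218) is now in line with the long peg, whose tip is at (555,210), so the click has gone over. I'll lift straight off and check.

```bash
python3 -m pendant '[0,0,-0.02,0,0,0,0, 0,0,-0.08,0,0,0,0, 0,0,-0.18,0,0,0,0, 0,0,-0.27,0,0,0,0, 0,0,-0.3,0,0,0,0, 0,0,-0.3,0,0,0,0, 0,0,-0.3,0,0,0,0, 0,0,-0.3,0,0,0,0]'
python3 - <<'E'
from h import *
a=snapshot("scene")[130:250,215:375,::-1]
cv2.imwrite("pics/f1.png",cv2.resize(a,(800,600),interpolation=cv2.INTER_CUBIC))
E
```

```text
time: 5.9
tool_pos: [0.6155, 0.0343, 0.2214]
orientation: [-2.644, -1.695, 0.003]
force: [0.3, 0.1, -0.4]
opening: 0.0002
gripper_force: 0.0
```

View pics/f1.png

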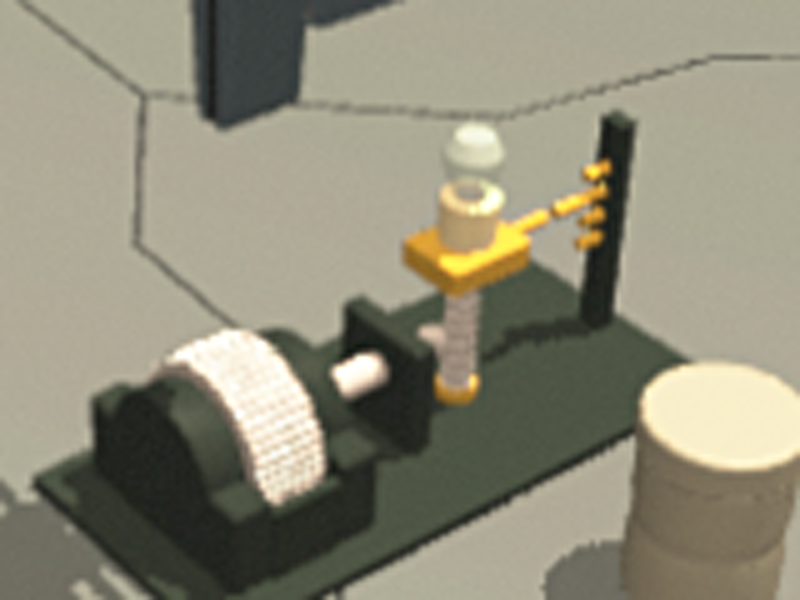

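The pointer tip at (548,216) is collinear with the long peg, and the predicted pixel for 82 mm was (541,220). The hand is clear, so I'm handing in.

```bash
python3 -c "
from rig import ticket
print(ticket.finish_job())"
```

```text
the job is handed in; nothing more can be done
None
```

The job is handed in: the wheel went one click to its third detent, the last picture shows the lamp pointer level with the long mark, and the hand is clear; no verdict came back.

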